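# Fish a sample basket out of a rinse-tank well with the hook rod

## Robot

A 7-joint arm with a two-finger parallel gripper is mounted at the origin on a cart in front of the work surface, level with it; the furniture and walls round the work are solid. World frame = base frame: x ahead of the robot, y to its left, z up, the work surface at z = 0. Lengths are in mm, angles in degrees, forces in N, time in s.
With the tool pointing down it reaches from about 425 to 800 mm from the base axis. Payload 8.3 kg.
Tool frame: the origin (TCP) lies at the very end of the fingers, on their centre line; the grasp point (between the pads) lies 19 mm behind it; y points along the fingers, z is the direction in which the jaws open and shut, and the axes are right-handed (so a half turn about y gives the same grasp; the last joint's range is limited). The gripper opens to 85 mm and grips with 20 to 120 N. Pads are 22 mm wide; open, the fingers measure 114 mm over their backs; the gripper's body (76 mm by 85 mm) begins 54 mm behind the grasp point. The pads swing forward as they close: fully open they stand 13 mm farther back than shut.
Start: joints at [68.703, 21.967, 0.94, 78.501, -0.361, 79.538, -2.664], TCP at [189.984, -595.407, 231.279] pointing down, gripper open.
Joint ranges: [-169.22, 169.22], [-14.56, 117.87], [-87.37, 89.26], [10.42, 133.3], [-82.24, 262.24], [0.94, 117.77], [-172.7, 172.7]. Speed limits (degrees/s): [136.94, 136.94, 172.46, 172.46, 180, 180, 180].

## Interface

Orientations are given as a 3x3 rotation matrix whose columns are the frame's x, y, z axes.
In Python, from workcell import bot, cams gives the robot as it stands. The module is installed in compiled form; this text tells all that it offers.
- The arm moves only by the shell command python3 -m jog 'ROWS'. ROWS is a JSON object of lists of equal length, an entry for each row: "gripper": the closure, from -1 (fully open) to 1 (shut); "translation": the shift along the tool's x, y, z as a fraction of full scale, a list of three; "roll": the turn about the tool's y as a fraction of full scale. In form: {"gripper": [gripper, ...], "translation": [[dx, dy, dz], ...], "roll": [roll, ...]}. A call has 1 to 5 rows; each row shifts and turns the commanded pose from where the row before left it, along the tool's axes as they then stand; what a row does not reach is not made up. Full scale, the value 1, is 0.3 m for a shift and pi rad for a turn. A row lasts 1/10 s, in which the tool goes at most 50 mm and 8.59 degrees, less where a joint would pass 70% of its speed; a pose out of reach is approached as far as the arm can. A call with a number of a shift or a turn outside -1 to 1 is refused whole. A call with a gripper value outside its range is refused whole. The fingers move at their own pace and stop on an object; the grip force is fixed at half the most. Time passes only in rows, so rows that do not move let the fingers close. It gives the time, the measured TCP pose, the force and the opening at its end, in the units of the state.
- bot.get_obs(): the state, without advancing time (a new reading comes with each control period).
- cams.grab_frame(name): name is "scene" or "top" or "wrist"; returns a dict with "pixels" (400x640x3 uint8, blue, green, red), "depth" (400x640 float32, mm along the optical axis (not along the pixel's ray), 0 where there is no reading), "fx", "fy", "cx", "cy" (pixels), "rvec" (rotation vector, rad) and "tvec" (3), from world to camera coordinates, as OpenCV has them. Camera axes: x right, y down, z forward; pixel columns grow to the right and rows downward; lengths in mm; the calibration is good to about 2 mm. A picture is of the moment at which its call begins.
- bot.close_job(): hands the job in, once; it reports no verdict.
The state is a dict: "t": time; "q": joint angles; "joint_velocities": joint speeds; "tau": joint torques, N m; "position": TCP position; "ee_rot": TCP orientation; "ft_force": force on the tool from outside, world axes, zero at the start; "torque": the same for the moment, N m; "finger_gap": finger opening in mm.
Only numpy, scipy, OpenCV 4.12 (cv2) and the standard library are available. Lean on these libraries where they do the work, as an engineer would, in place of code of your own. Each camera call takes 0.05 s, during which the arm holds its last target.

## Task

Take the hook rod by its green grip out of its stand, and with its hook lift the basket with the yellow handle out of its narrow well in the white rinse tank. Stand the basket gently and upright on the floor of the foil tray, unhook it, and hang the rod upright back in its stand as it hung before. Do not touch the yellow basket with the gripper, and leave the blue basket hanging where it is.

Things in the scene. Friction and masses are not known exactly. Their poses are not given: they have to be found in the camera images.
- rod_grip (a point): Hook rod, 0.15 kg, hung upright in its stand: centre of its green grip (24 x 24 mm, 70 mm tall). Under it a steel flange 60 (x) x 50 (y) x 6 mm, its underside 41 mm below this point, then a 7 mm shaft on the grip's axis down to a V hook that opens upward and points to the rod's +x (V bottom 11 mm, tip 22 mm ahead of the axis, bars 6 mm thick). z up.
- hook_seat (a point): Where the axis of a basket handle rests in the rod's V hook: 11 mm to +x of and 141.7 mm below the grip centre, in the rod's axes. The hook's tip rises 6.7 mm above this point, its outer face is 14 mm ahead (+x); the hook's lowest point is 12.3 mm below.
- hook_rod: The hook rod again; origin on its axis at the underside of the flange, x along the hook, z up. Beware of the sieve shaker to the right of the stand: its tall sieve stack, 0.7 m high, fills x = 0.55 to 0.76, y = -0.27 to -0.03 of the table (world); an arm that starts on its right must draw back and pass in front of it (x under 0.42).
- yellow_handle (a point): Basket with yellow handle, 0.07 kg: steel dish 44 x 44 x 18 mm under a 6 mm round bar along the basket's y. This point: bar axis at the top of its arch, 66 mm above the dish's underside. The arch falls 12 mm over 20 mm to each side, where uprights go down to the dish; the straight ends beyond rest in 5 mm deep notches of two brackets in the well. z up.
- yellow_basket: The same basket, origin at the centre of its underside. Its well's open rim is 68 mm above the handle's top. The well is 80 mm wide (y) and 92 mm long (x): from the bar 58 mm to the wall on the -x (robot's) side, 34 mm on the +x side. So the hook, pointing to the basket's +x, goes down on the -x side, moves to +x under the arch and lifts.
- blue_basket: The basket that stays: the same but with a blue handle; origin at the centre of its underside. Both hang in one fixed white tank (199 x 90 x 150 mm high, walls 5 mm) with two wells one behind the other along the baskets' x, bars 97 mm apart; which basket is in front varies.
- tray_floor (a point): Foil tray (fixed, empty, open), 161 mm along its x, 247 mm along its y, 59 mm high: middle of the upper face of its flat floor, 4 mm above the table. The floor is 96 mm along x, 180 mm along y; the rim is 55 mm above it. The tray's x points about to the robot's left, its y about towards the robot.
- drying_tray: The same foil tray; origin under its middle, on the table.
- stand_home (a point): Rod stand (fixed, base 100 x 74 mm): where the grip's centre is when the rod hangs home, 176 mm above the table. Two fork arms (tops 135 mm above the table) carry the flange; the slot between is 24 mm wide, along the stand's x, open to -x, closed by the post 40 mm to +x of this point. The hook, pointing to the stand's +x, passes straight up or down through it.

How it is judged:
By the outcome, as a careful person would: the job done as asked, in the order asked, and still so for the second after the job is handed in, with the robot touching nothing.
It also fails if it takes over 64 s, if anything falls off the work surface, if the arm or the gripper's body presses on something with over 40 N, if the wrist force passes 120 N, or if a joint passes its speed limit or range.

## Working session

There is one attempt and no reset: what is moved stays moved. The work goes in short steps, Python scripts to look and compute and a shell command to move; the robot and the scene stay as the last step left them, time stands still between calls to the robot, and variables do not carry over. Pictures are saved under pics/ and viewed, and the job is handed in when it is done.

```bash
mkdir -p pics
cat > h.py <<'E'
import numpy as np, cv2
from workcell import bot, cams
def cam(n):
    f=cams.grab_frame(n); R=cv2.Rodrigues(np.array(f['rvec'],float))[0]; t=np.array(f['tvec'],float).ravel()
    return f,R,t
def pts(f,R,t):
    d=f['depth'].astype(float); v,u=np.mgrid[:d.shape[0],:d.shape[1]]
    c=np.stack([(u-f['cx'])/f['fx']*d,(v-f['cy'])/f['fy']*d,d],-1)
    return (c-t)@R
def ray(f,R,t,u,v,z):
    o=-R.T@t; d=R.T@np.array([(u-f['cx'])/f['fx'],(v-f['cy'])/f['fy'],1.0]); return o+d*(z-o[2])/d[2]
def proj(f,R,t,P):
    c=R@np.array(P,float)+t; return f['fx']*c[0]/c[2]+f['cx'], f['fy']*c[1]/c[2]+f['cy']
E
python3 - <<'E'
from h import *
o=bot.get_obs()
for k in ('t','position','ee_rot','finger_gap','q'): print(k,np.round(o[k],3))
for n in ('scene','top','wrist'):
    f,R,t=cam(n); cv2.imwrite(f'pics/{n}0.png',f['pixels']); print(n,np.round(-R.T@t),f['fx'],np.round(R,2).tolist())
    np.savez(f'{n}0.npz',**f)
E
```

```text
t 0.0
position [ 189.838 -594.938  230.269]
ee_rot [[-0.953 -0.001  0.304]
 [-0.304  0.002 -0.953]
 [ 0.    -1.    -0.002]]
finger_gap 85.65
q [68.703 22.016  0.938 78.562 -0.362 79.538 -2.662]
scene [955. -35. 803.] 370.1509111339789 [[0.51, 0.86, 0.02], [0.71, -0.41, -0.58], [-0.49, 0.31, -0.82]]
top [433. 239. 968.] 379.1373635269893 [[0.01, -1.0, 0.02], [-0.99, -0.01, -0.11], [0.11, -0.02, -0.99]]
wrist [ 253. -575.  375.] 279.59198957287504 [[0.3, -0.95, -0.0], [-0.92, -0.29, 0.26], [-0.25, -0.08, -0.96]]
```

View pics/scene0.png

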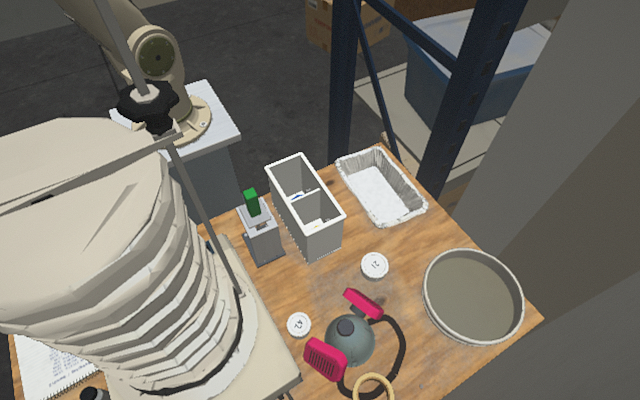

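View pics/top0.png

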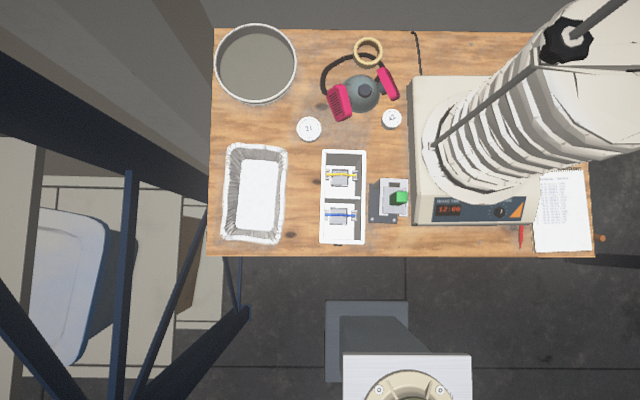

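View pics/wrist0.png

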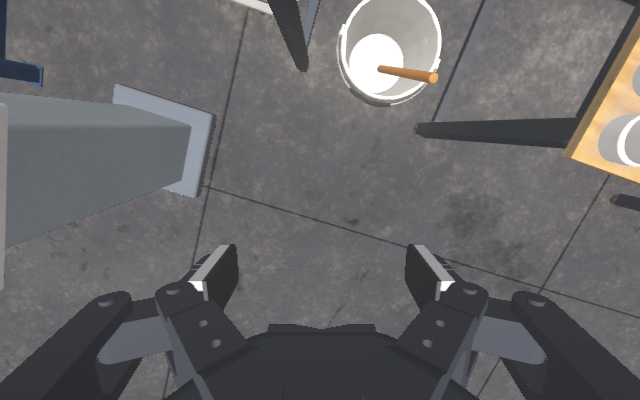

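The top view shows the foil tray at (255,193), and the tank at (343,197) with yellow behind (340,176) and blue in front (340,215). The stand with its green grip is at (392,198). Next I'll zoom in and measure.

Run:
```python
from h import *
f=dict(np.load('top0.npz')); f['fx']=float(f['fx']);R=cv2.Rodrigues(f['rvec'].astype(float))[0];t=f['tvec'].ravel()
im=f['pixels']; cv2.imwrite('pics/topz.png',cv2.resize(im[135:255,215:420],None,fx=3.9,fy=3.9,interpolation=cv2.INTER_CUBIC))
P=pts(f,R,t); hsv=cv2.cvtColor(im,cv2.COLOR_BGR2HSV)
roi=np.zeros(im.shape[:2],bool); roi[135:255,215:420]=1
def m(lo,hi): return (cv2.inRange(hsv,lo,hi)>0)&roi&(f['depth']>0)
for n,lo,hi in (('green',(45,100,40),(80,255,255)),('yellow',(20,130,100),(33,255,255)),('blue',(100,130,60),(125,255,255))):
    k=m(lo,hi); q=P[k]; v,u=np.where(k); print(n,len(q),'px',u.min(),u.max(),v.min(),v.max())
    if n!='green':
        k&=roi; 
    print(np.round(np.percentile(q,[0,5,25,50,75,95,100],axis=0),1))
```

```text
green 111 px 396 406 192 202
[[507.9  50.5 206.7]
 [509.6  51.1 208.5]
 [513.7  55.2 210. ]
 [517.9  61.1 210.9]
 [523.8  67.  211.7]
 [527.8  71.1 212.8]
 [528.2  71.9 214. ]]
yellow 36 px 326 355 173 175
[[583.9 138.7  67.4]
 [584.2 143.1  70.3]
 [584.7 157.4  72.8]
 [585.2 174.3  74.2]
 [586.2 192.3  79.4]
 [586.8 204.1  83.5]
 [587.6 208.4  84.2]]
blue 34 px 326 354 214 215
[[487.7 141.3  70.6]
 [487.8 144.9  71.1]
 [488.  160.9  74.1]
 [488.2 177.2  77.6]
 [488.8 188.3  80.2]
 [490.3 205.9  83.3]
 [490.5 207.4  84.6]]
```

Run:
```python
from h import *
f=dict(np.load('scene0.npz')); im=f['pixels']; cv2.imwrite('pics/scz.png',cv2.resize(im[130:270,225:435],None,fx=3.8,fy=3.8,interpolation=cv2.INTER_CUBIC))
```

```text
(no output)
```

View pics/topz.png

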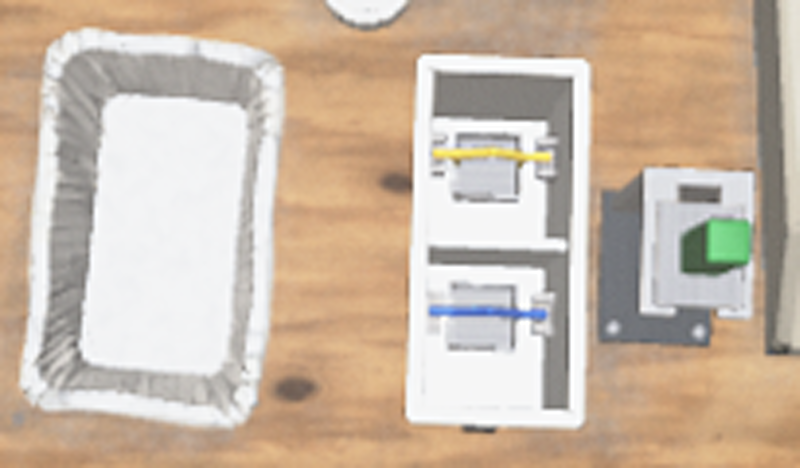

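View pics/scz.png

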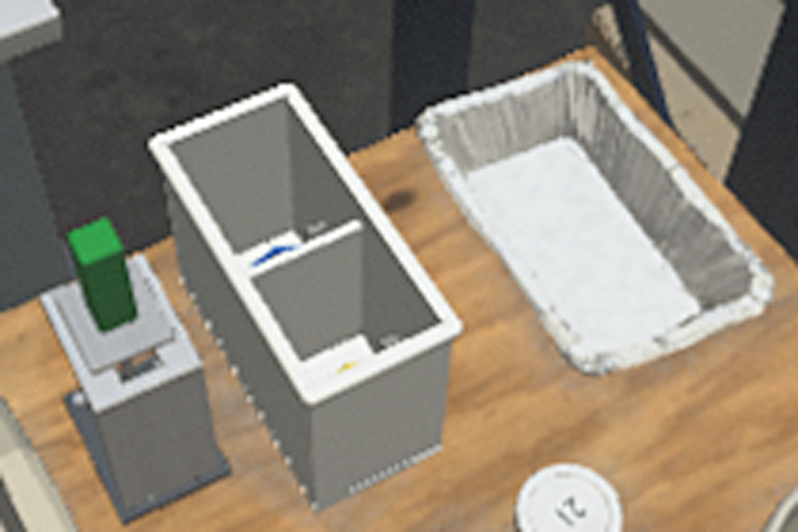

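```bash
python3 - <<'E'
from h import *
f=dict(np.load('top0.npz'));R=cv2.Rodrigues(f['rvec'].astype(float))[0];t=f['tvec'].ravel()
im=f['pixels'];P=pts(f,R,t); 
roi=np.zeros(im.shape[:2],bool); roi[135:255,215:420]=1
def fit(n,k,z):
    k=(k&roi).astype(np.uint8); nn,l,s,c=cv2.connectedComponentsWithStats(k); 
    if nn<2: print(n,'none');return
    i=1+np.argmax(s[1:,4]); v,u=np.where(l==i)
    # refined: outline pixels ray cast to plane z
    cn,_=cv2.findContours((l==i).astype(np.uint8),cv2.RETR_EXTERNAL,cv2.CHAIN_APPROX_NONE)
    c=max(cn,key=len)[:,0]; q=np.array([ray(f,R,t,a,b,z)[:2] for a,b in c],np.float32)
    r=cv2.minAreaRect(q); print(n,'ctr',np.round(r[0],1),'size',np.round(r[1],1),'ang',round(r[2],1),'medz',round(float(np.median(P[l==i][:,2])),1),len(u))
Z=P[...,2];X=P[...,0];Y=P[...,1]
fit('tankrim',(abs(Z-150)<12)&(Y>115)&(Y<240),150)
fit('flange',(Z>128)&(Z<152)&(Y<115),138)
fit('trayrim',(Z>48)&(Z<70)&(Y>250),59)
g=im.min(2)>215
fit('floor',(Z<15)&(Y>250)&g,4)
hsv=cv2.cvtColor(im,cv2.COLOR_BGR2HSV)
fit('grip',(cv2.inRange(hsv,(45,150,90),(80,255,255))>0)&(Z>200),211)
E
python3 - <<'E'
from h import *
S={}
for n in('top','scene'):
    f=dict(np.load(n+'0.npz'));R=cv2.Rodrigues(f['rvec'].astype(float))[0];t=f['tvec'].ravel()
    im=f['pixels'];hsv=cv2.cvtColor(im,cv2.COLOR_BGR2HSV);P=pts(f,R,t)
    k=(cv2.inRange(hsv,(45,100,30),(80,255,255))>0)&(P[...,2]>203); v,u=np.where(k);print(n,'grip top',ray(f,R,t,u.mean(),v.mean(),211).round(1),len(u))
    for c,lo,hi in(('yel',(18,90,90),(35,255,255)),('blu',(100,110,50),(125,255,255))):
        k=cv2.inRange(hsv,lo,hi)>0; k[:130]=0;k[270:]=0;k[:,:225]=0;k[:,435:]=0
        X=P[...,:]; k&=(P[...,1]>120)&(P[...,1]<225)&(P[...,2]>40)&(P[...,2]<120)
        v,u=np.where(k); print(n,c,len(u))
        if len(u): print(P[k].mean(0).round(1), P[k][:, :].min(0).round(1),P[k].max(0).round(1), 'top pt', P[k][P[k][:,2].argmax()].round(1))
E
```

```text
tankrim ctr [525.9 174.9] size [ 98.5 207.1] ang 88.9 medz 149.4 1209
flange ctr [526.2  61.6] size [62.5 84.6] ang 89.7 medz 137.7 818
trayrim ctr [541.2 381.7] size [151.2 242.8] ang 87.4 medz 54.6 1772
floor ctr [542.8 381.8] size [ 96.8 180.3] ang 86.3 medz 6.0 2578
grip none
top grip top [518.6  61.1 211. ] 111
top yel 65
[586.1 175.   74.4] [583.4 138.6  41.9] [589.  208.4  85.2] top pt [586.9 178.1  85.2]
top blu 50
[489.  179.   76.6] [486.6 141.3  69.1] [490.8 209.8  85.2] top pt [490.  170.5  85.2]
scene grip top [525.4  59.1 211. ] 131
scene yel 1
[586.7 170.5  81.9] [586.7 170.5  81.9] [586.7 170.5  81.9] top pt [586.7 170.5  81.9]
scene blu 9
[492.8 174.8  80.5] [491.7 164.5  77.2] [494.8 183.2  84.1] top pt [492.9 174.9  84.1]
```

```bash
python3 -m jog '{"gripper":[-1,-1,-1,-1],"translation":[[0,-0.03,-0.14],[0,-0.03,-0.14],[0,-0.03,-0.14],[0,-0.03,-0.14]],"roll":[0,0,0,0]}'
```

```text
t: 0.55
position: [138.4, -433.6, 267.1]
ee_rot: [[-0.953, -0.0, 0.304], [-0.304, 0.001, -0.953], [0.0, -1.0, -0.001]]
ft_force: [0.7, 1.4, 0.9]
finger_gap: 85.3
```

```bash
python3 -m jog '{"gripper":[-1,-1,-1,-1,-1],"translation":[[-0.16,0,-0.013],[-0.16,0,-0.013],[-0.16,0,-0.009],[-0.16,0,-0.009],[-0.16,0,-0.009]],"roll":[-0.034,-0.034,-0.034,-0.034,-0.034]}'
```

```text
t: 1.05
position: [338.3, -301.8, 267.2]
ee_rot: [[-0.662, 0.0, 0.749], [-0.749, 0.0, -0.662], [-0.0, -1.0, 0.0]]
ft_force: [0.9, -0.5, -1.0]
finger_gap: 85.3
```

```bash
python3 -m jog '{"gripper":[-1,-1,-1],"translation":[[-0.16,0,-0.018],[-0.16,0,-0.018],[-0.16,0,-0.018]],"roll":[-0.034,-0.034,-0.034]}'
```

```text
t: 1.35
position: [408.2, -175.2, 267.1]
ee_rot: [[-0.392, -0.0, 0.92], [-0.92, 0.0, -0.392], [-0.0, -1.0, -0.0]]
ft_force: [1.0, -0.5, -0.7]
finger_gap: 85.5
```

```bash
python3 -m jog '{"gripper":[-1,-1,-1,-1,-1],"translation":[[-0.152,0,-0.05],[-0.157,0,-0.034],[-0.16,0,-0.018],[-0.16,0,-0.003],[-0.16,0,0]],"roll":[-0.032,-0.032,-0.032,-0.032,0]}'
python3 - <<'E'
from h import *
f,R,t=cam('wrist'); cv2.imwrite('pics/w1.png',f['pixels']); print(bot.get_obs()['position'])
E
```

```text
t: 1.85
position: [424.9, 64.5, 267.3]
ee_rot: [[-0.002, 0.0, 1.0], [-1.0, -0.0, -0.002], [0.0, -1.0, 0.0]]
ft_force: [1.5, -0.5, 0.8]
finger_gap: 85.2
[423.97926311  73.36663449 267.82224471]
```

View pics/w1.png

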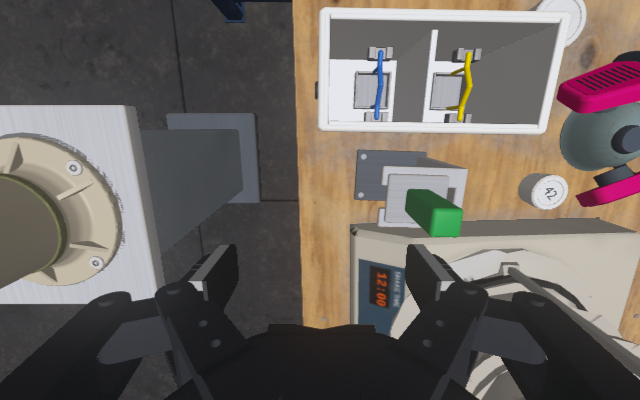

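The wrist view has the green grip at about (433,215), the blue handle at (379,85) and the yellow handle at (467,88), with its arch top near (471,85).

Run:
```python
from h import *
f,R,t=cam('wrist'); P=pts(f,R,t);im=f['pixels'];hsv=cv2.cvtColor(im,cv2.COLOR_BGR2HSV);np.savez('w1.npz',**f)
k=(cv2.inRange(hsv,(45,100,30),(80,255,255))>0)&(P[...,2]>205);v,u=np.where(k)
c=cv2.findContours(k.astype(np.uint8),0,1)[0];c=max(c,key=len)[:,0]
q=np.array([ray(f,R,t,a,b,211)[:2] for a,b in c],np.float32);r=cv2.minAreaRect(q);print('grip',r)
print(np.median(P[k],0))
for n,lo,hi in(('yel',(18,110,90),(35,255,255)),('blu',(100,130,60),(125,255,255))):
    k=(cv2.inRange(hsv,lo,hi)>0)&(P[...,1]>115)&(P[...,1]<235)&(P[...,2]>40)&(P[...,2]<100)
    q=P[k];print(n,len(q),np.percentile(q,[1,50,99],axis=0).round(1).tolist())
    for y in range(135,216,8):
        s=q[abs(q[:,1]-y)<4]
        if len(s):print(y,np.median(s,0).round(1), s[:,2].max().round(1))
k=(abs(P[...,2]-150)<6)&(P[...,1]>115)&(P[...,1]<235)&(P[...,0]>400)&(P[...,0]<650)
c=cv2.findContours(k.astype(np.uint8),0,1)[0];c=max(c,key=len)[:,0]
q=np.array([ray(f,R,t,a,b,150)[:2] for a,b in c],np.float32);print('rim',cv2.minAreaRect(q))
k=(abs(P[...,2]-138)<8)&(P[...,1]<115)&(P[...,0]>400)&(P[...,0]<650)&(P[...,1]>0)
c=cv2.findContours(k.astype(np.uint8),0,1)[0];c=max(c,key=len)[:,0]
q=np.array([ray(f,R,t,a,b,138)[:2] for a,b in c],np.float32);print('stand top',cv2.minAreaRect(q))
cv2.imwrite('pics/w1z.png',cv2.resize(im[130:260,330:490],None,fx=4.5,fy=4.5,interpolation=cv2.INTER_CUBIC))
```

```text
grip ((517.753662109375, 61.11172103881836), (25.218225479125977, 25.922521591186523), 86.95101928710938)
[517.01897736  61.68490983 212.49367828]
yel 453 [[582.8, 137.4, 42.5], [584.8, 173.6, 75.3], [588.8, 208.0, 86.5]]
135 [584.6 137.4  73.8] 75.5
143 [584.5 143.1  74.2] 76.2
151 [584.3 151.9  72.8] 76.4
159 [584.5 159.   77.6] 81.6
167 [584.8 167.5  82.7] 86.8
175 [585.  174.8  84.9] 87.8
183 [584.8 182.6  80.1] 83.7
191 [585.  192.3  74. ] 79.5
199 [585.1 199.1  74.3] 76.8
207 [585.7 206.1  73.9] 75.6
blu 283 [[486.0, 140.1, 72.2], [488.4, 176.2, 76.1], [491.7, 209.5, 86.6]]
143 [487.6 142.6  74. ] 75.6
151 [488.  151.5  74.5] 76.2
159 [488.1 159.   77.2] 80.6
167 [488.4 167.2  82.2] 84.9
175 [488.5 175.1  85.8] 87.6
183 [488.8 182.9  82.4] 84.2
191 [488.4 190.7  77. ] 79.9
199 [489.2 199.4  74.5] 76.1
207 [489.1 206.8  74.7] 76.1
215 [490.5 211.1  72.3] 72.3
rim ((525.5015258789062, 173.86111450195312), (98.40977478027344, 207.37461853027344), 88.94390106201172)
stand top ((525.35791015625, 60.905460357666016), (63.79841613769531, 85.1930923461914), 88.32271575927734)
```

View pics/w1z.png

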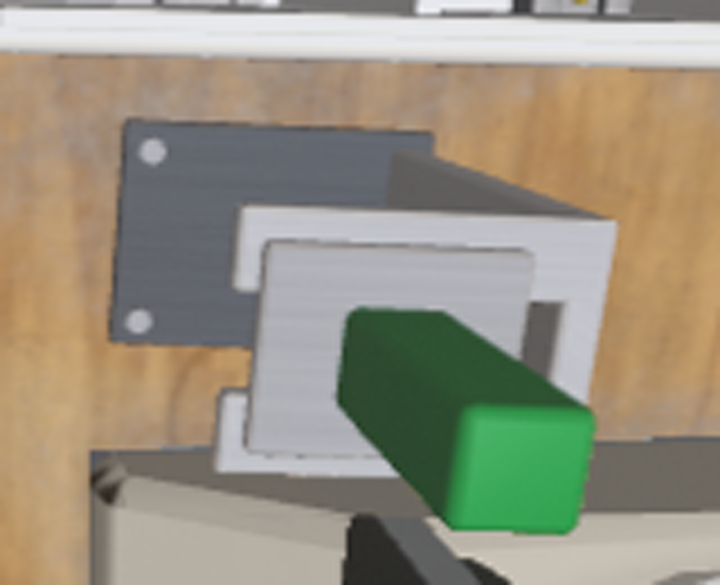

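```bash
python3 -m jog '{"gripper":[-1,-1,-1,-1],"translation":[[0.014,0,0.104],[0.014,0,0.104],[0.013,0,0.104],[0,0,0]],"roll":[0.011,0,0,0]}'; python3 -c "
from workcell import bot
o=bot.get_obs();print(o['position'],o['ee_rot'])"
```

```text
t: 2.35
position: [520.7, 45.6, 265.6]
ee_rot: [[-0.043, -0.002, 0.999], [-0.999, 0.001, -0.043], [-0.001, -1.0, -0.002]]
ft_force: [0.1, -0.9, -1.3]
finger_gap: 85.4
[520.73662799  45.55217625 265.6181918 ] [[-0.04310194 -0.00204992  0.99906858]
 [-0.99906974  0.00146053 -0.04309899]
 [-0.00137082 -0.99999683 -0.00211097]]
```

```bash
python3 -m jog '{"gripper":[-1,-1,-1],"translation":[[-0.052,0,-0.012],[0,0,0],[0,0,0]],"roll":[-0.002,0,0]}'; python3 -c "
from workcell import bot
o=bot.get_obs();print(o['position'],o['ee_rot'])"
```

```text
t: 2.65
position: [514.7, 64.5, 267.7]
ee_rot: [[-0.031, 0.001, 1.0], [-1.0, -0.001, -0.031], [0.001, -1.0, 0.001]]
ft_force: [-0.4, -0.5, 0.3]
finger_gap: 85.3
[514.66637851  64.48197029 267.7458701 ] [[-3.12521393e-02  6.94260661e-04  9.99511291e-01]
 [-9.99511375e-01 -5.82852216e-04 -3.12517370e-02]
 [ 5.60870519e-04 -9.99999589e-01  7.12136807e-04]]
```

```bash
Z='x'; for i in 1 2; do python3 -m jog '{"gripper":[-1,-1],"translation":[[0,0,0],[0,0,0]],"roll":[0,0]}'; done
```

```text
t: 2.85
position: [515.2, 63.0, 267.6]
ee_rot: [[-0.034, 0.001, 0.999], [-0.999, -0.001, -0.034], [0.001, -1.0, 0.001]]
ft_force: [1.0, 0.5, -0.1]
finger_gap: 85.2
t: 3.05
position: [515.4, 63.1, 267.4]
ee_rot: [[-0.034, 0.0, 0.999], [-0.999, -0.0, -0.034], [0.0, -1.0, 0.0]]
ft_force: [-0.2, 0.0, 0.1]
finger_gap: 85.3
```

```bash
python3 -m jog '{"gripper":[-1,-1,-1,-1,-1],"translation":[[0.006,0,0.008],[0,0.1,0],[0,0.1,0],[0,0.1,0],[0,0.068,0]],"roll":[0,0,0,0,0]}'; python3 -m jog '{"gripper":[-1,-1,-1],"translation":[[0,0,0],[0,0,0],[0,0,0]],"roll":[0,0,0]}';  python3 - <<'E'
from h import *
f,R,t=cam('wrist'); cv2.imwrite('pics/w2.png',f['pixels'])
E
```

```text
t: 3.55
position: [517.1, 61.0, 154.8]
ee_rot: [[-0.034, -0.002, 0.999], [-0.999, -0.0, -0.034], [0.0, -1.0, -0.002]]
ft_force: [-0.2, 0.2, 0.3]
finger_gap: 85.1
t: 3.85
position: [518.7, 61.7, 158.5]
ee_rot: [[-0.034, 0.002, 0.999], [-0.999, 0.0, -0.034], [-0.0, -1.0, 0.002]]
ft_force: [-0.6, 0.1, 0.8]
finger_gap: 85.5
```

View pics/w2.png

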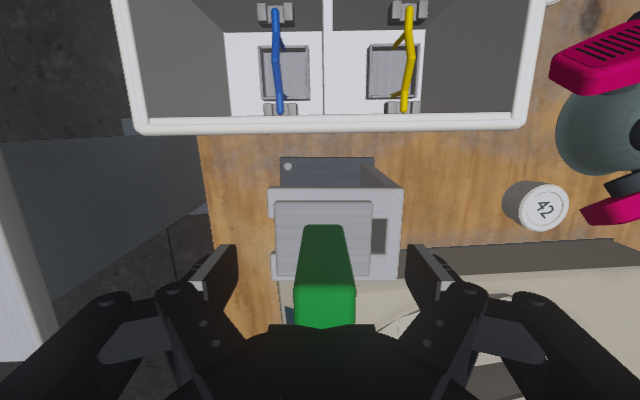

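The green grip (325,270) sits centred between the fingers and lined up with them. Closing the gripper.

```bash
python3 -m jog '{"gripper":[1,1,1,1,1],"translation":[[0,0,0],[0,0,0],[0,0,0],[0,0,0],[0,0,0]],"roll":[0,0,0,0,0]}'; python3 -m jog '{"gripper":[1,1,1,1,1],"translation":[[0,0,0],[0,0,0],[0,0,0],[0,0,0],[0,0,0]],"roll":[0,0,0,0,0]}'
```

```text
t: 4.4
position: [518.0, 61.6, 157.3]
ee_rot: [[-0.034, 0.001, 0.999], [-0.999, 0.0, -0.034], [-0.0, -1.0, 0.001]]
ft_force: [-0.0, -0.2, 0.8]
finger_gap: 23.6
t: 4.9
position: [518.0, 61.6, 157.3]
ee_rot: [[-0.034, 0.001, 0.999], [-0.999, 0.0, -0.034], [-0.0, -1.0, 0.001]]
ft_force: [0.7, -1.0, 5.4]
finger_gap: 23.6
```

```bash
python3 -m jog '{"gripper":[1,1,1,1,1],"translation":[[0,-0.03,0],[0,-0.06,0],[0,-0.08,0],[0,-0.09,0],[0,-0.09,0]],"roll":[0,0,0,0,0]}'; python3 -m jog '{"gripper":[1,1,1,1,1],"translation":[[0,-0.08,0],[0,-0.04,0],[0,-0.02,0],[0,0,0],[0,0,0]],"roll":[0,0,0,0,0]}'
python3 - <<'E'
from h import *
for n in('wrist','scene'):
    f,R,t=cam(n); cv2.imwrite(f'pics/{n}3.png',f['pixels'])
E
```

```text
t: 5.4
position: [517.0, 61.5, 262.7]
ee_rot: [[-0.033, -0.002, 0.999], [-0.999, 0.0, -0.033], [-0.0, -1.0, -0.002]]
ft_force: [-0.5, -0.7, -1.6]
finger_gap: 23.5
t: 5.9
position: [517.2, 61.3, 302.7]
ee_rot: [[-0.034, -0.002, 0.999], [-0.999, -0.0, -0.034], [0.0, -1.0, -0.002]]
ft_force: [-0.2, 1.3, -2.6]
finger_gap: 23.4
```

View pics/wrist3.png

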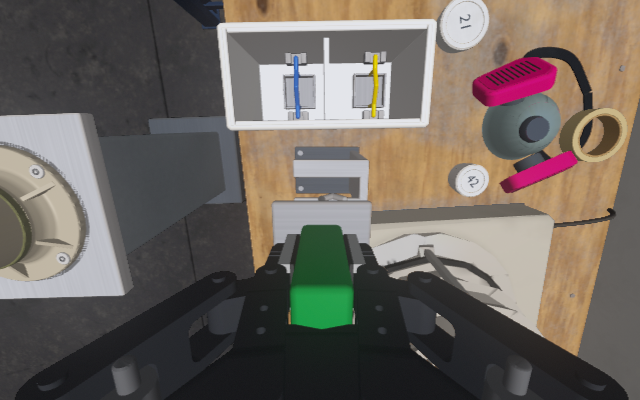

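View pics/scene3.png

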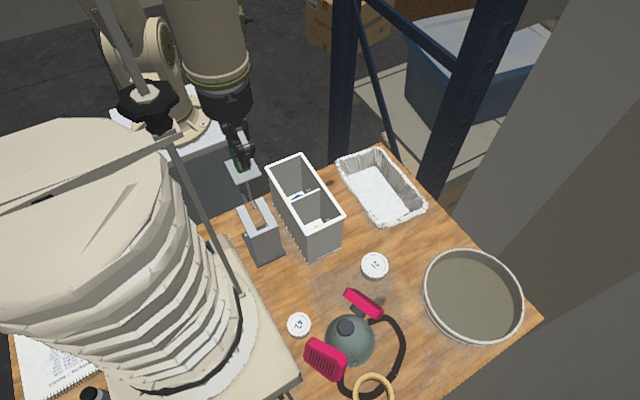

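```bash
python3 -m jog '{"gripper":[1,1,1,1,1],"translation":[[-0.05,0,0.011],[-0.1,0,0.022],[-0.12,0,0.028],[-0.076,0,0.018],[-0.03,0,0.008]],"roll":[-0.005,0,0,0,0]}'; python3 -m jog '{"gripper":[1,1,1,1,1],"translation":[[0,0,0],[0,0,0],[0,0,0],[0,0,0],[0,0,0]],"roll":[0,0,0,0,0]}'
python3 - <<'E'
from h import *
for n in('wrist',):
    f,R,t=cam(n); cv2.imwrite(f'pics/{n}4.png',f['pixels'])
f,R,t=cam('top');cv2.imwrite('pics/top4.png',cv2.resize(f['pixels'][135:255,215:420],None,fx=3.9,fy=3.9))
E
```

```text
t: 6.5
position: [545.4, 177.9, 303.2]
ee_rot: [[-0.013, -0.001, 1.0], [-1.0, 0.002, -0.013], [-0.002, -1.0, -0.001]]
ft_force: [-1.3, 0.2, -1.7]
finger_gap: 23.6
t: 7.0
position: [546.2, 172.8, 304.2]
ee_rot: [[-0.019, 0.0, 1.0], [-1.0, -0.0, -0.019], [0.0, -1.0, 0.0]]
ft_force: [0.1, -0.2, -1.7]
finger_gap: 23.5
```

View pics/wrist4.png

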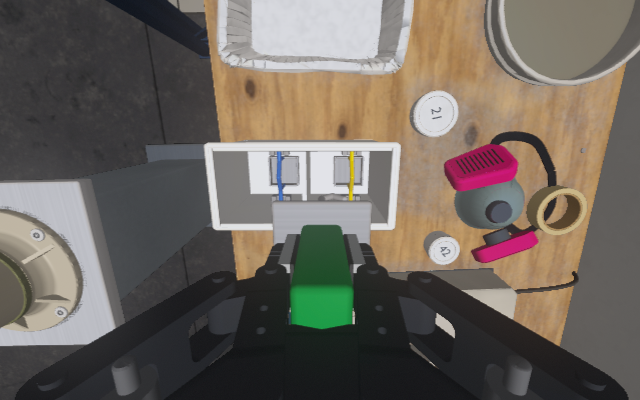

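View pics/top4.png

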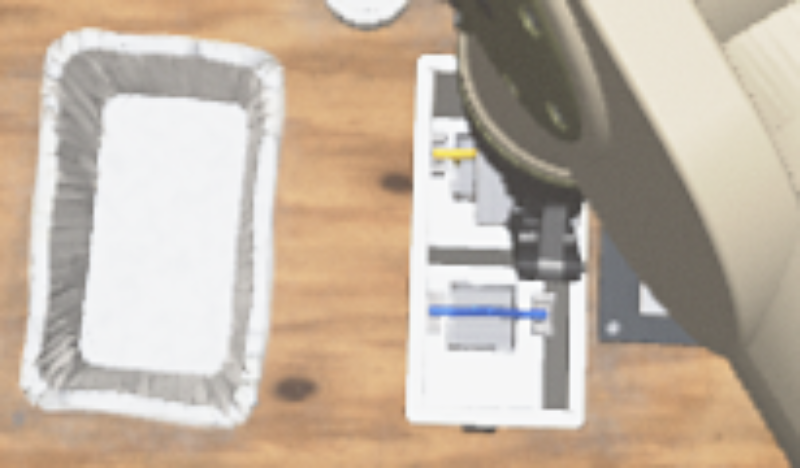

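```bash
python3 -m jog '{"gripper":[1,1,1,1,1],"translation":[[-0.004,0.04,0.002],[0,0.08,0],[0,0.09,0],[0,0.08,0],[0,0.05,0]],"roll":[0,0,0,0,0]}'; python3 -m jog '{"gripper":[1,1,1,1],"translation":[[0,0.03,0],[0,0.02,0],[0,0,0],[0,0,0]],"roll":[0,0,0,0]}'
python3 - <<'E'
from h import *
for n in('wrist',):
    f,R,t=cam(n); cv2.imwrite(f'pics/{n}5.png',cv2.resize(f['pixels'][100:280,200:480],None,fx=2.8,fy=2.8,interpolation=cv2.INTER_CUBIC))
E
```

```text
t: 7.6
position: [545.7, 174.4, 199.1]
ee_rot: [[-0.018, -0.003, 1.0], [-1.0, -0.001, -0.018], [0.001, -1.0, -0.003]]
ft_force: [-0.8, 0.0, -1.2]
finger_gap: 23.3
t: 8.0
position: [547.1, 175.3, 187.8]
ee_rot: [[-0.018, 0.001, 1.0], [-1.0, 0.001, -0.018], [-0.001, -1.0, 0.001]]
ft_force: [0.7, -0.0, -0.9]
finger_gap: 23.3
```

View pics/wrist5.png

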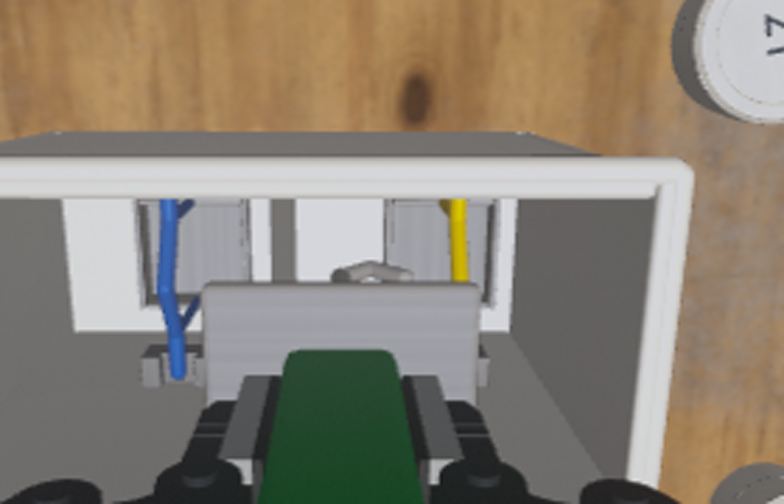

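Run:
```python
from h import *
o=bot.get_obs();print(o['position'])
f,R,t=cam('wrist');p=np.array(o['position']);g=p+[0,-.4,18.7]
def show(P): u,v=proj(f,R,t,P);return np.round([(u-200)*2.8,(v-100)*2.8])
for n,d in(('V bottom',(11,0,-146)),('tip',(22,0,-135)),('fl+x+y',(30,25,-35)),('fl-x+y',(-30,25,-35)),('griptop',(0,12,35)),('tipy+3',(22,3,-135))):print(n,show(g+np.array(d)))
for y in (174,185,195):print(y,show([585,y,82-.6*abs(y-174)]), )
P=pts(f,R,t);k=np.s_[190:200,330:346]
print(P[196,325:350:3].round(1).tolist())
```

```text
[547.21768711 175.31703323 187.95501498]
V bottom [371. 266.]
tip [404. 273.]
fl+x+y [481. 274.]
fl-x+y [198. 279.]
griptop [342. 508.]
tipy+3 [404. 264.]
174 [455. 282.]
185 [452. 245.]
195 [450. 213.]
[[550.6, 175.9, 68.8], [553.5, 175.4, 67.0], [556.6, 174.5, 63.7], [559.5, 174.4, 63.5], [562.3, 175.2, 67.0], [565.1, 175.8, 69.6], [567.9, 176.1, 70.8], [575.2, 163.6, 21.2], [578.7, 163.2, 20.0]]
```

```bash
python3 -m jog '{"gripper":[1,1,1,1,1],"translation":[[0.002,0,0.02],[0,0,0.03],[0,0,0.03],[0,0,0.01],[0,0,0]],"roll":[0,0,0,0,0]}'; python3 -m jog '{"gripper":[1,1],"translation":[[0,0,0],[0,0,0]],"roll":[0,0]}'
python3 - <<'E'
from h import *
for n in('wrist',):
    f,R,t=cam(n); cv2.imwrite(f'pics/{n}6.png',cv2.resize(f['pixels'][100:280,200:480],None,fx=2.8,fy=2.8,interpolation=cv2.INTER_CUBIC))
E
```

```text
t: 8.6
position: [574.2, 173.8, 186.6]
ee_rot: [[-0.018, -0.001, 1.0], [-1.0, 0.0, -0.018], [-0.0, -1.0, -0.001]]
ft_force: [-0.1, 0.1, -1.5]
finger_gap: 23.1
t: 8.8
position: [573.4, 174.1, 186.9]
ee_rot: [[-0.018, -0.0, 1.0], [-1.0, 0.0, -0.018], [-0.0, -1.0, -0.0]]
ft_force: [-0.1, -0.7, -2.0]
finger_gap: 23.1
```

View pics/wrist6.png

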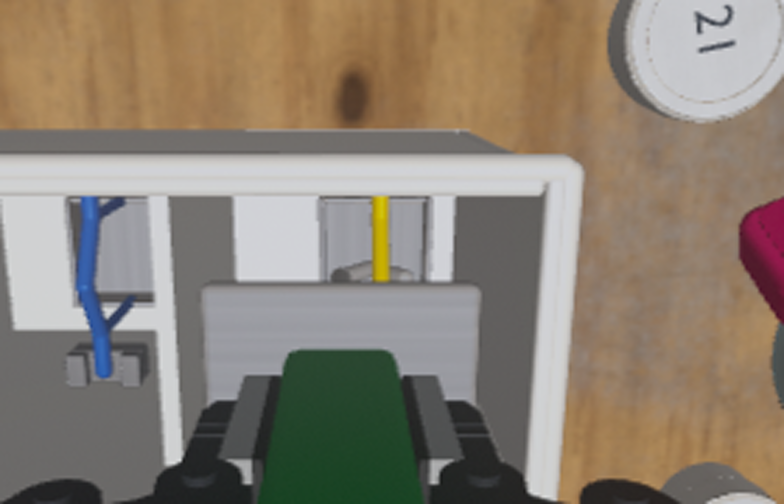

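The yellow bar (381,240) passes over the V of the hook (340–410), about 2 mm beyond its bottom. I'll nudge by 2 mm and lift slowly.

```bash
python3 -m jog '{"gripper":[1,1,1,1,1],"translation":[[0,0,0.006],[0,-0.02,0],[0,-0.02,0],[0,-0.02,0],[0,-0.02,0]],"roll":[0,0,0,0,0]}'; python3 -m jog '{"gripper":[1,1,1,1],"translation":[[0,-0.02,0],[0,-0.02,0],[0,0,0],[0,0,0]],"roll":[0,0,0,0]}'
python3 - <<'E'
from h import *
for n in('wrist',):
    f,R,t=cam(n); cv2.imwrite(f'pics/{n}7.png',cv2.resize(f['pixels'][100:280,200:480],None,fx=2.8,fy=2.8,interpolation=cv2.INTER_CUBIC))
E
```

```text
t: 9.35
position: [575.5, 173.9, 211.7]
ee_rot: [[-0.018, 0.0, 1.0], [-1.0, 0.0, -0.018], [-0.0, -1.0, 0.0]]
ft_force: [-0.4, -0.1, -2.4]
finger_gap: 23.1
t: 9.75
position: [575.5, 173.9, 223.0]
ee_rot: [[-0.018, 0.0, 1.0], [-1.0, 0.0, -0.018], [-0.0, -1.0, 0.0]]
ft_force: [0.8, -0.7, -2.2]
finger_gap: 23.3
```

View pics/wrist7.png

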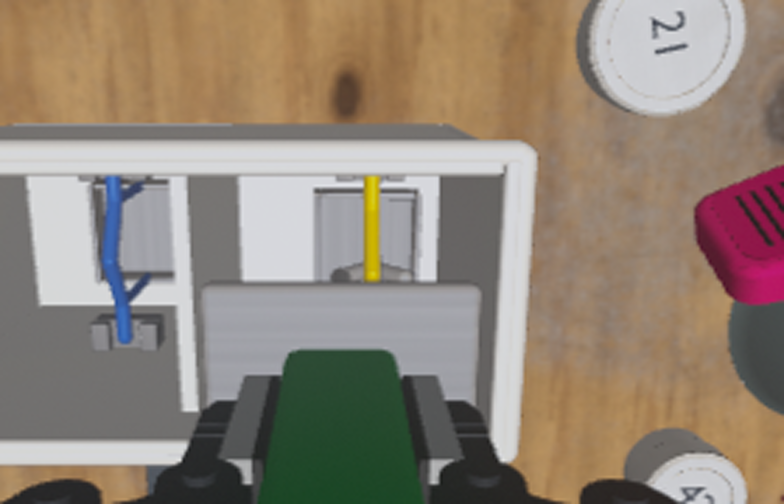

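```bash
python3 -m jog '{"gripper":[1,1,1,1,1],"translation":[[0,-0.02,0],[0,-0.04,0],[0,-0.05,0],[0,-0.05,0],[0,-0.05,0]],"roll":[0,0,0,0,0]}'; python3 -m jog '{"gripper":[1,1,1,1,1],"translation":[[0,-0.05,0],[0,-0.05,0],[0,-0.05,0],[0,-0.05,0],[0,-0.03,0]],"roll":[0,0,0,0,0]}';python3 -m jog '{"gripper":[1,1,1,1,1],"translation":[[0,-0.02,0],[0,-0.01,0],[0,0,0],[0,0,0],[0,0,0]],"roll":[0,0,0,0,0]}'
python3 - <<'E'
from h import *
for n in('wrist','scene','top'):
    f,R,t=cam(n); im=f['pixels']; 
    if n=='wrist': im=cv2.resize(im[100:280,200:480],None,fx=2.8,fy=2.8,interpolation=cv2.INTER_CUBIC)
    if n=='scene': im=cv2.resize(im[60:260,180:440],None,fx=3,fy=3)
    cv2.imwrite(f'pics/{n}8.png',im)
E
```

```text
t: 10.3
position: [575.6, 174.0, 287.6]
ee_rot: [[-0.018, 0.001, 1.0], [-1.0, 0.0, -0.018], [-0.0, -1.0, 0.001]]
ft_force: [0.8, 0.4, -3.1]
finger_gap: 23.4
t: 10.8
position: [575.6, 174.1, 357.2]
ee_rot: [[-0.018, 0.002, 1.0], [-1.0, 0.001, -0.018], [-0.001, -1.0, 0.002]]
ft_force: [-0.4, 0.1, -2.0]
finger_gap: 23.0
t: 11.3
position: [575.3, 173.7, 363.3]
ee_rot: [[-0.018, -0.001, 1.0], [-1.0, -0.0, -0.018], [0.0, -1.0, -0.001]]
ft_force: [0.1, 0.2, -2.3]
finger_gap: 23.5
```

View pics/wrist8.png

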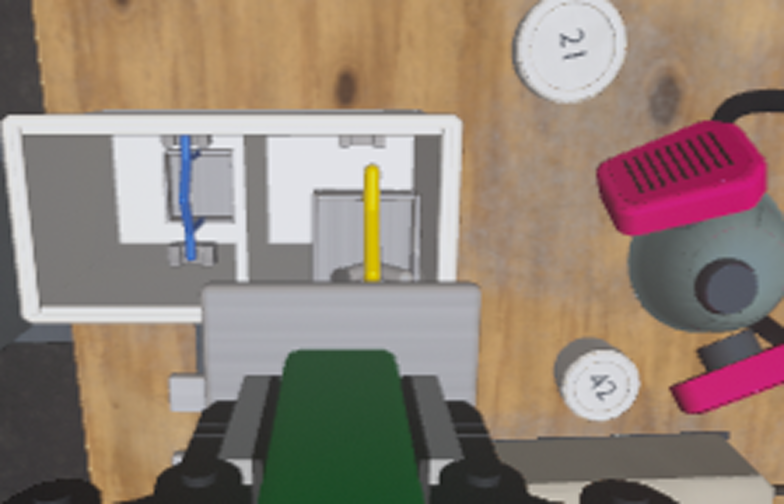

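View pics/scene8.png

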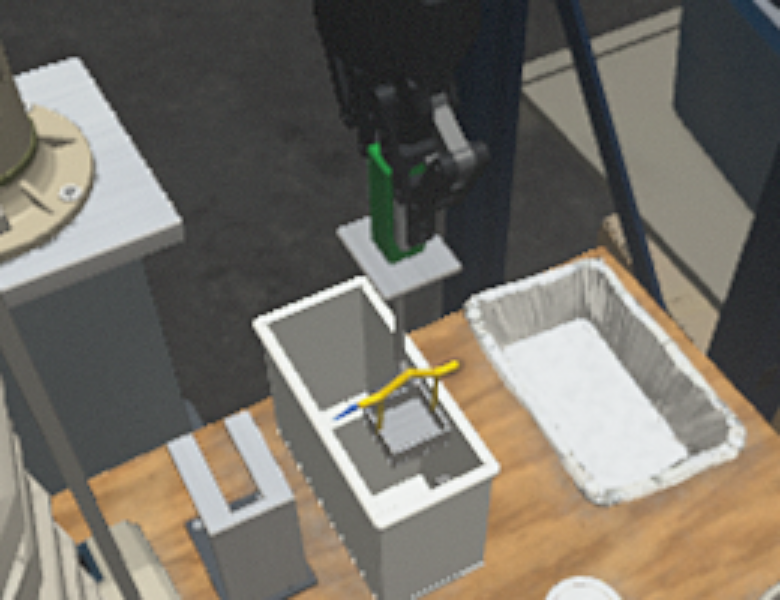

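Run:
```python
from h import *
for n in('top0','scene0','w1'):
    f=dict(np.load(n+'.npz'));R=cv2.Rodrigues(f['rvec'].astype(float))[0];t=f['tvec'].ravel();P=pts(f,R,t)
    k=(f['depth']>0)&(P[...,2]>80)&(P[...,1]>240)&(P[...,1]<1000)&(P[...,0]>150)&(P[...,0]<900)
    q=P[k];print(n,len(q)); 
    if len(q):
        print(np.percentile(q,[0,5,50,95,100],axis=0).round(0).tolist())
        for x0 in range(150,900,75):
            s=q[(q[:,0]>=x0)&(q[:,0]<x0+75)]
            if len(s):print(x0,len(s),'miny',s[:,1].min().round(),s[s[:,1].argmin()].round())
```

```text
top0 56908
[[150.0, 511.0, 80.0], [243.0, 513.0, 139.0], [545.0, 549.0, 399.0], [782.0, 742.0, 587.0], [900.0, 797.0, 649.0]]
150 1701 miny 540.0 [191. 540. 330.]
225 6549 miny 539.0 [297. 539. 333.]
300 6471 miny 538.0 [341. 538. 334.]
375 6090 miny 537.0 [430. 537. 324.]
450 4137 miny 537.0 [502. 537. 339.]
525 12027 miny 511.0 [574. 511. 647.]
675 15620 miny 519.0 [732. 519. 474.]
750 2895 miny 519.0 [812. 519. 381.]
825 1418 miny 519.0 [893. 519. 248.]
scene0 44307
[[150.0, 509.0, 80.0], [284.0, 513.0, 116.0], [737.0, 521.0, 346.0], [878.0, 824.0, 535.0], [900.0, 1000.0, 582.0]]
150 759 miny 538.0 [213. 538. 329.]
225 1814 miny 537.0 [288. 537. 322.]
300 1309 miny 537.0 [346. 537. 341.]
375 1512 miny 536.0 [402. 536. 330.]
450 1989 miny 535.0 [476. 535. 328.]
525 7887 miny 509.0 [576. 509. 383.]
675 8869 miny 517.0 [703. 517. 540.]
750 11613 miny 517.0 [805. 517. 479.]
825 8555 miny 516.0 [835. 516. 466.]
w1 0
```

```bash
python3 -m jog '{"gripper":[1,1,1,1,1],"translation":[[-0.01,0,-0.002],[-0.025,0,-0.006],[-0.04,0,-0.01],[-0.06,0,-0.015],[-0.07,0,-0.017]],"roll":[0,0,0,0,0]}'; python3 -m jog '{"gripper":[1,1,1,1,1],"translation":[[-0.08,0,-0.02],[-0.08,0,-0.02],[-0.08,0,-0.02],[-0.07,0,-0.017],[-0.06,0,-0.015]],"roll":[0,0,0,0,0]}';python3 -m jog '{"gripper":[1,1,1,1,1],"translation":[[-0.05,0,-0.012],[-0.03,0,-0.006],[-0.01,0,-0.002],[0,0,0],[0,0,0]],"roll":[0,0,0,0,0]}'
python3 - <<'E'
from h import *
for n in('wrist','scene'):
    f,R,t=cam(n); im=f['pixels']; 
    if n=='wrist': im=cv2.resize(im[100:280,200:480],None,fx=2.8,fy=2.8,interpolation=cv2.INTER_CUBIC)
    if n=='scene': im=cv2.resize(im[60:260,240:500],None,fx=3,fy=3)
    cv2.imwrite(f'pics/{n}9.png',im)
E
```

```text
t: 11.95
position: [561.2, 236.8, 364.0]
ee_rot: [[-0.018, 0.0, 1.0], [-1.0, 0.0, -0.018], [-0.0, -1.0, 0.0]]
ft_force: [0.3, -0.2, -2.6]
finger_gap: 23.4
t: 12.45
position: [534.5, 349.8, 363.9]
ee_rot: [[-0.015, -0.001, 1.0], [-1.0, 0.001, -0.015], [-0.001, -1.0, -0.001]]
ft_force: [0.8, 0.2, -1.7]
finger_gap: 23.2
t: 12.95
position: [530.9, 373.5, 364.0]
ee_rot: [[-0.019, 0.0, 1.0], [-1.0, -0.0, -0.019], [0.0, -1.0, 0.0]]
ft_force: [-0.4, -0.6, -2.6]
finger_gap: 23.6
```

View pics/wrist9.png

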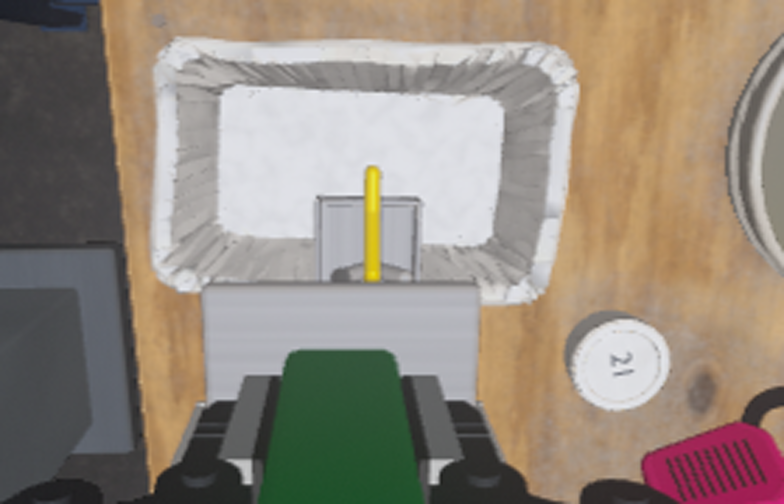

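View pics/scene9.png

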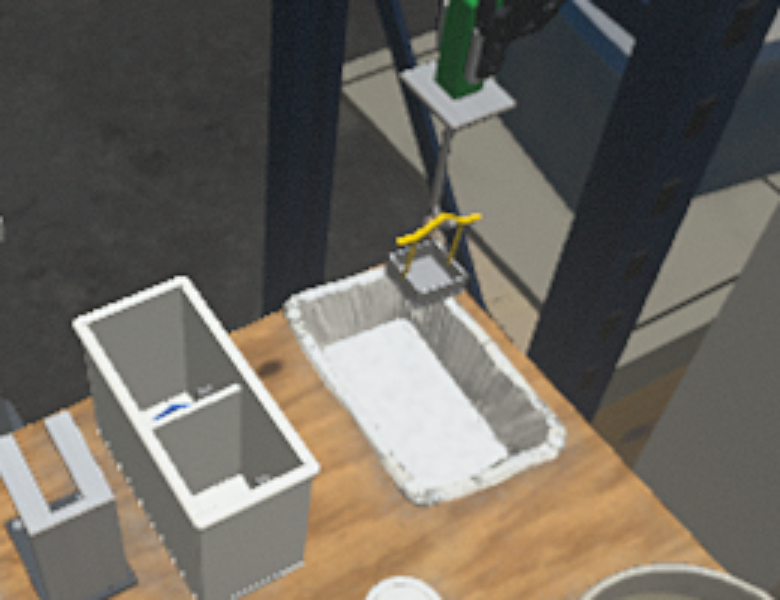

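```bash
python3 -m jog '{"gripper":[1,1,1,1,1],"translation":[[0,0.02,0],[0,0.04,0],[0,0.06,0],[0,0.07,0],[0,0.07,0]],"roll":[0,0,0,0,0]}'; python3 -m jog '{"gripper":[1,1,1,1,1],"translation":[[0,0.07,0],[0,0.07,0],[0,0.05,0],[0,0.03,0],[0,0.02,0]],"roll":[0,0,0,0,0]}';python3 -m jog '{"gripper":[1,1,1,1,1],"translation":[[0,0.01,0],[0,0.005,0],[0,0,0],[0,0,0],[0,0,0]],"roll":[0,0,0,0,0]}'
python3 - <<'E'
from h import *
for n in('wrist','scene'):
    f,R,t=cam(n); im=f['pixels']; 
    if n=='wrist': im=cv2.resize(im[100:280,200:480],None,fx=2.8,fy=2.8,interpolation=cv2.INTER_CUBIC)
    if n=='scene': im=cv2.resize(im[60:260,240:500],None,fx=3,fy=3)
    cv2.imwrite(f'pics/{n}10.png',im)
E
```

```text
t: 13.55
position: [530.7, 373.6, 284.9]
ee_rot: [[-0.019, 0.0, 1.0], [-1.0, 0.0, -0.019], [-0.0, -1.0, 0.0]]
ft_force: [-0.3, -0.7, -2.0]
finger_gap: 23.2
t: 14.05
position: [530.5, 373.9, 213.4]
ee_rot: [[-0.018, -0.0, 1.0], [-1.0, -0.0, -0.018], [0.0, -1.0, -0.0]]
ft_force: [0.7, -0.1, -1.1]
finger_gap: 23.5
t: 14.55
position: [530.6, 374.4, 210.0]
ee_rot: [[-0.018, 0.001, 1.0], [-1.0, 0.001, -0.018], [-0.001, -1.0, 0.001]]
ft_force: [0.2, -0.1, -2.7]
finger_gap: 23.2
```

View pics/wrist10.png

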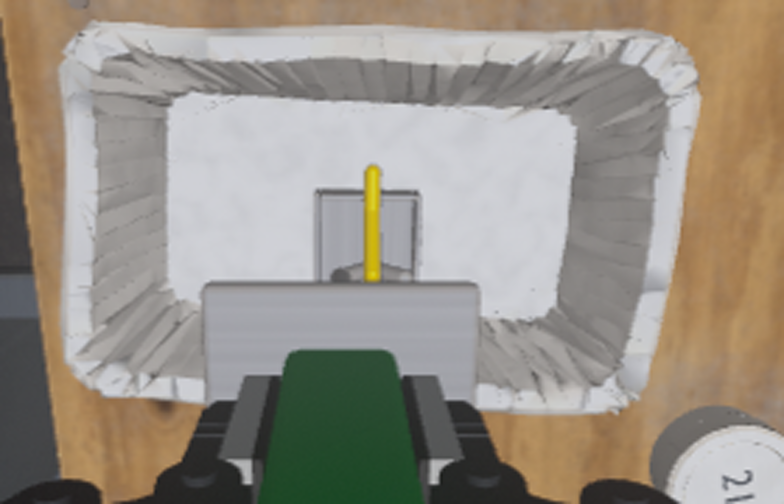

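View pics/scene10.png

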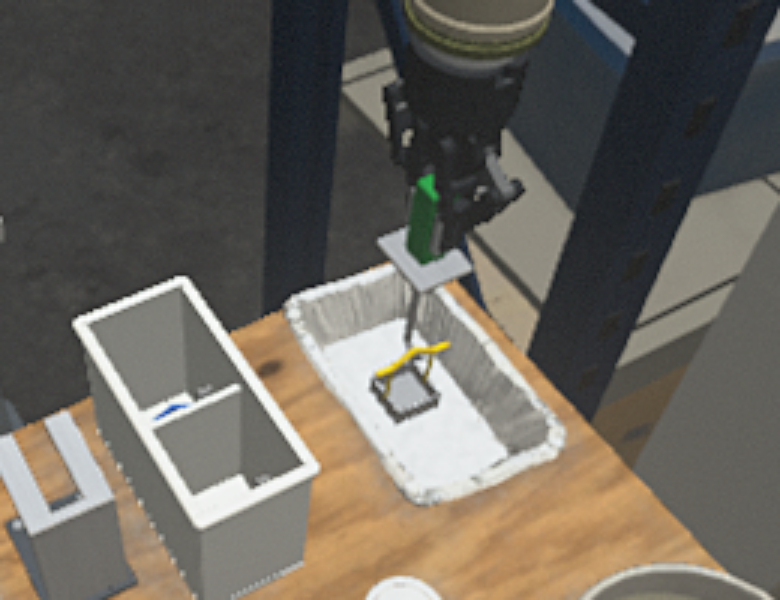

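```bash
python3 -m jog '{"gripper":[1,1,1,1,1],"translation":[[0,0.012,0],[0,0.012,0],[0,0.008,0],[0,0.006,0],[0,0.004,0]],"roll":[0,0,0,0,0]}'; python3 -m jog '{"gripper":[1,1,1,1,1],"translation":[[0,0.004,0],[0,0.004,0],[0,0.004,0],[0,0.004,0],[0,0.004,0]],"roll":[0,0,0,0,0]}';python3 -m jog '{"gripper":[1,1,1,1,1],"translation":[[0,0.004,0],[0,0.004,0],[0,0.004,0],[0,0,0],[0,0,0]],"roll":[0,0,0,0,0]}'
python3 - <<'E'
from h import *
for n in('wrist','scene'):
    f,R,t=cam(n); im=f['pixels']; 
    if n=='wrist': im=cv2.resize(im[100:280,200:480],None,fx=2.8,fy=2.8,interpolation=cv2.INTER_CUBIC)
    if n=='scene': im=cv2.resize(im[130:240,330:440],None,fx=5,fy=5)
    cv2.imwrite(f'pics/{n}11.png',im)
E
```

```text
t: 15.15
position: [530.4, 374.1, 196.5]
ee_rot: [[-0.018, -0.0, 1.0], [-1.0, -0.0, -0.018], [0.0, -1.0, -0.0]]
ft_force: [-0.5, -1.3, -2.3]
finger_gap: 23.2
t: 15.65
position: [530.5, 374.2, 190.9]
ee_rot: [[-0.018, 0.0, 1.0], [-1.0, 0.0, -0.018], [-0.0, -1.0, 0.0]]
ft_force: [1.1, 0.1, -1.9]
finger_gap: 23.5
t: 16.15
position: [530.5, 374.2, 187.3]
ee_rot: [[-0.018, 0.0, 1.0], [-1.0, 0.0, -0.018], [-0.0, -1.0, 0.0]]
ft_force: [-0.0, -0.6, -1.3]
finger_gap: 23.1
```

View pics/wrist11.png

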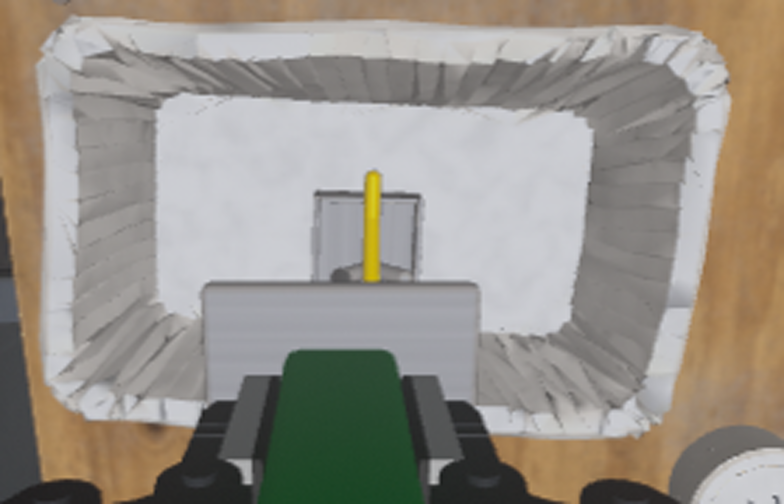

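View pics/scene11.png

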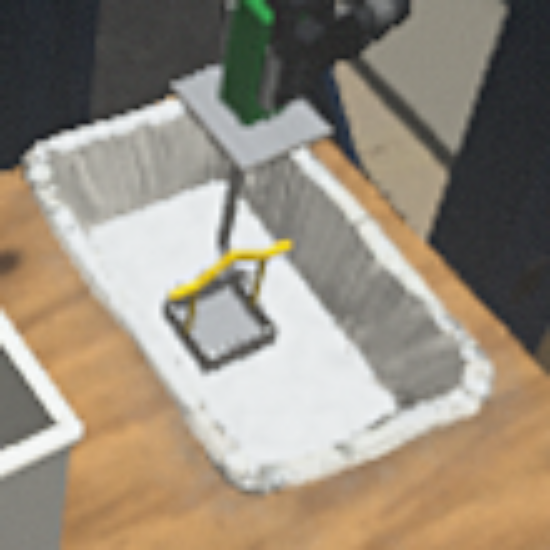

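```bash
python3 -m jog '{"gripper":[1,1,1,1,1],"translation":[[0,0.008,0],[0,0.012,0],[0,0.012,0],[0,0.008,0],[0,0,0]],"roll":[0,0,0,0,0]}'; python3 -m jog '{"gripper":[1,1],"translation":[[0,0,0],[0,0,0]],"roll":[0,0]}'
python3 - <<'E'
from h import *
for n in('wrist',):
    f,R,t=cam(n); im=f['pixels']; 
    P=pts(f,R,t);hsv=cv2.cvtColor(im,cv2.COLOR_BGR2HSV);k=(cv2.inRange(hsv,(18,110,90),(35,255,255))>0)&(P[...,1]>330)&(P[...,1]<430)&(P[...,0]>480)&(P[...,0]<600);print(np.percentile(P[k],[2,50,98],axis=0).round(1))
    if n=='wrist': im=cv2.resize(im[100:280,200:480],None,fx=2.8,fy=2.8,interpolation=cv2.INTER_CUBIC)
    cv2.imwrite(f'pics/{n}12.png',im)
E
```

```text
t: 16.75
position: [530.3, 373.9, 174.6]
ee_rot: [[-0.018, -0.001, 1.0], [-1.0, -0.001, -0.018], [0.001, -1.0, -0.001]]
ft_force: [0.9, -0.1, -2.1]
finger_gap: 23.6
t: 16.95
position: [530.5, 374.3, 175.4]
ee_rot: [[-0.018, 0.0, 1.0], [-1.0, 0.0, -0.018], [-0.0, -1.0, 0.0]]
ft_force: [0.1, -0.4, -1.5]
finger_gap: 23.3
[[538.2 375.1  60.5]
 [541.  389.8  63.9]
 [543.3 406.6  72.3]]
```

View pics/wrist12.png

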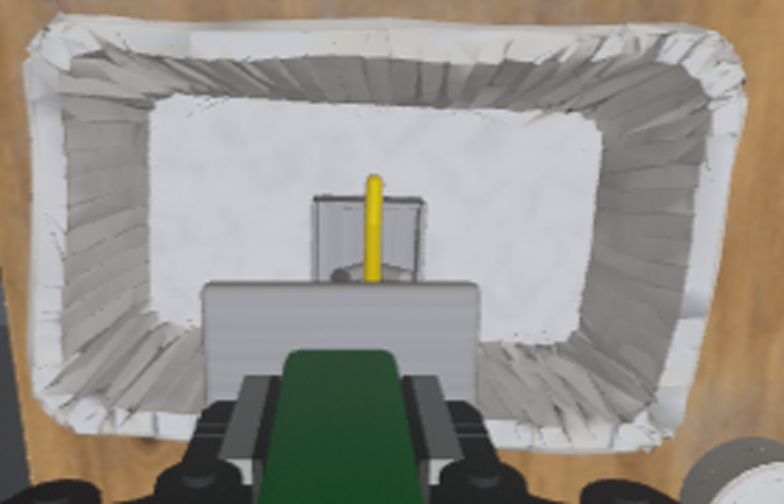

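```bash
python3 -m jog '{"gripper":[1,1,1,1,1],"translation":[[0,0,-0.01],[0,0,-0.02],[0,0,-0.02],[0,0,-0.02],[0,0,-0.02]],"roll":[0,0,0,0,0]}'; python3 -m jog '{"gripper":[1,1,1,1],"translation":[[0,0,-0.015],[0,0,0],[0,0,0],[0,0,0]],"roll":[0,0,0,0]}'
python3 - <<'E'
from h import *
for n in('wrist','scene'):
    f,R,t=cam(n); im=f['pixels']; 
    if n=='wrist': im=cv2.resize(im[100:280,200:480],None,fx=2.8,fy=2.8,interpolation=cv2.INTER_CUBIC)
    if n=='scene': im=cv2.resize(im[130:240,330:440],None,fx=5,fy=5)
    cv2.imwrite(f'pics/{n}13.png',im)
E
```

```text
t: 17.5
position: [502.7, 374.8, 175.4]
ee_rot: [[-0.018, 0.0, 1.0], [-1.0, 0.0, -0.018], [-0.0, -1.0, 0.0]]
ft_force: [0.3, 0.3, -2.4]
finger_gap: 23.7
t: 17.9
position: [499.3, 374.6, 175.3]
ee_rot: [[-0.018, 0.0, 1.0], [-1.0, -0.0, -0.018], [0.0, -1.0, 0.0]]
ft_force: [0.9, -0.3, -1.3]
finger_gap: 23.3
```

View pics/wrist13.png

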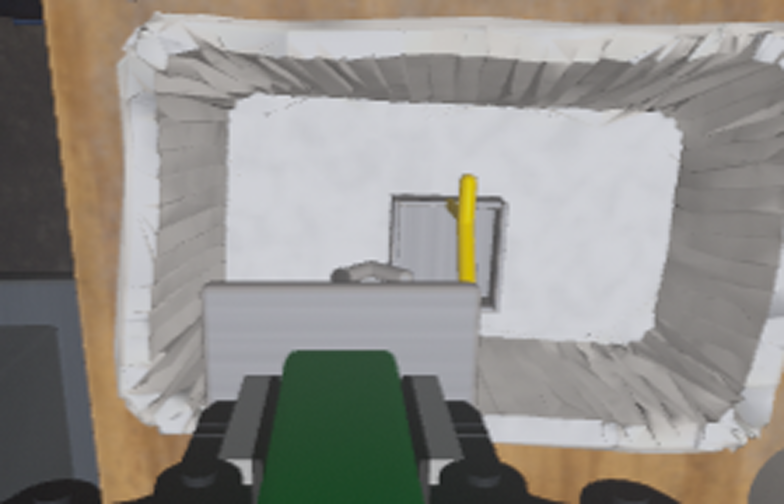

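View pics/scene13.png

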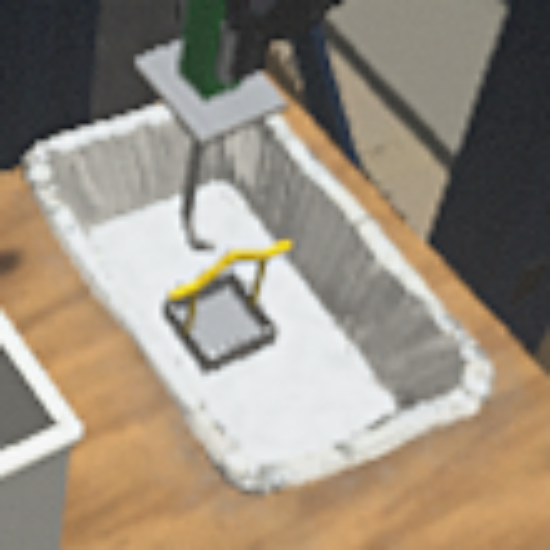

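The hook tip (412,275) is clear of the yellow bar (468), and the basket stands upright. I'll lift and carry the rod back.

```bash
python3 -m jog '{"gripper":[1,1,1,1,1],"translation":[[0,-0.03,0],[0,-0.06,0],[0,-0.09,0],[0,-0.1,0],[0,-0.09,0]],"roll":[0,0,0,0,0]}'; python3 -m jog '{"gripper":[1,1,1,1,1],"translation":[[0,-0.05,0],[0,-0.03,0],[0.02,0,0],[0.04,0,0],[0.07,0,0]],"roll":[0.005,0,0,0,0]}';python3 -m jog '{"gripper":[1,1,1,1,1],"translation":[[0.1,0,0.01],[0.1,0,0.01],[0.1,0,0.02],[0.1,0,0.02],[0.1,0,0.02]],"roll":[0,0,0,0,0]}'
```

```text
t: 18.5
position: [499.0, 374.9, 288.5]
ee_rot: [[-0.018, 0.001, 1.0], [-1.0, 0.001, -0.018], [-0.001, -1.0, 0.001]]
ft_force: [0.4, 0.5, -1.3]
finger_gap: 23.3
t: 19.0
position: [496.8, 335.3, 308.7]
ee_rot: [[-0.032, -0.002, 0.999], [-0.999, -0.001, -0.032], [0.001, -1.0, -0.002]]
ft_force: [1.5, 0.5, -1.4]
finger_gap: 23.4
t: 19.5
position: [516.2, 182.2, 308.9]
ee_rot: [[-0.035, -0.002, 0.999], [-0.999, -0.001, -0.035], [0.001, -1.0, -0.002]]
ft_force: [0.9, -0.7, -1.4]
finger_gap: 23.0
```

```bash
python3 -m jog '{"gripper":[1,1,1,1,1],"translation":[[0.1,0,0.005],[0.1,0,0.005],[0.08,0,0.005],[0.06,0,0.005],[0.04,0,0]],"roll":[0,0,0,0,0]}'; python3 -m jog '{"gripper":[1,1,1,1,1],"translation":[[0.02,0,0],[0,0,0],[0,0,0],[0,0,0],[0,0,0]],"roll":[0,0,0,0,0]}'
```

```text
t: 20.0
position: [518.2, 67.7, 309.0]
ee_rot: [[-0.037, -0.002, 0.999], [-0.999, -0.001, -0.037], [0.001, -1.0, -0.002]]
ft_force: [0.4, -0.6, -1.2]
finger_gap: 23.3
t: 20.5
position: [518.5, 65.9, 310.2]
ee_rot: [[-0.032, 0.0, 0.999], [-0.999, 0.0, -0.032], [-0.0, -1.0, 0.0]]
ft_force: [0.9, 0.7, -2.1]
finger_gap: 23.2
```

```bash
python3 -m jog '{"gripper":[1,1,1,1,1],"translation":[[0.014,0.02,-0.001],[0,0.04,0],[0,0,0],[0,0,0],[0,0,0]],"roll":[0.001,0,0,0,0]}'
python3 - <<'E'
from h import *
for n in('wrist','scene'):
    f,R,t=cam(n); im=f['pixels']; 
    if n=='wrist': im=cv2.resize(im[100:280,200:480],None,fx=2.8,fy=2.8,interpolation=cv2.INTER_CUBIC)
    if n=='scene': im=cv2.resize(im[120:280,200:360],None,fx=3.7,fy=3.7)
    cv2.imwrite(f'pics/{n}14.png',im)
E
```

```text
t: 21.0
position: [518.2, 60.8, 292.4]
ee_rot: [[-0.037, 0.0, 0.999], [-0.999, 0.0, -0.037], [-0.0, -1.0, 0.0]]
ft_force: [-0.6, -0.3, -1.2]
finger_gap: 23.5
```

View pics/wrist14.png

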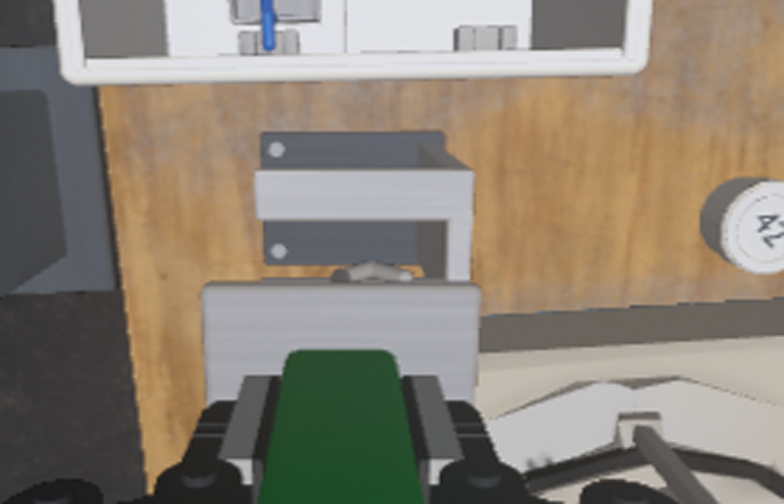

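View pics/scene14.png

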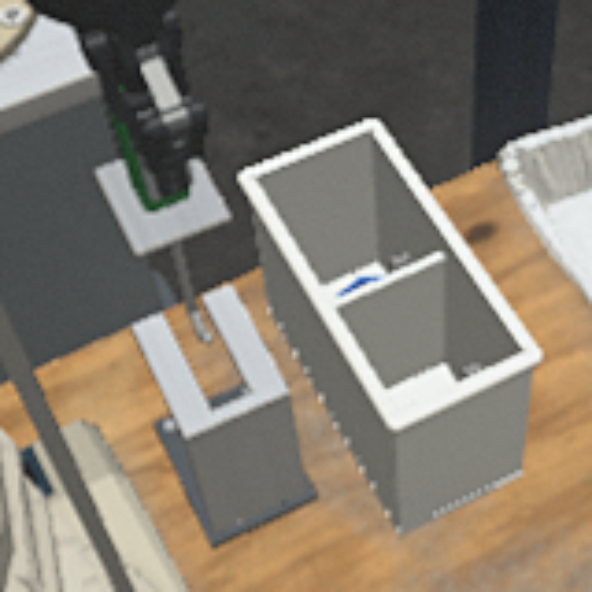

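Everything lines up: the hook is over the slot at about (200,325) in the scene crop. Descending.

```bash
python3 -m jog '{"gripper":[1,1,1,1,1],"translation":[[-0.002,0.03,0],[0,0.06,0],[0,0.07,0],[0,0.07,0],[0,0.06,0]],"roll":[-0.001,0,0,0,0]}'; python3 -m jog '{"gripper":[1,1,1,1,1],"translation":[[0,0.06,0],[0,0.04,0],[0,0.02,0],[0,0,0],[0,0,0]],"roll":[0,0,0,0,0]}'
```

```text
t: 21.6
position: [517.7, 61.3, 203.6]
ee_rot: [[-0.033, -0.001, 0.999], [-0.999, 0.0, -0.033], [0.0, -1.0, -0.001]]
ft_force: [1.2, -0.3, -2.6]
finger_gap: 23.2
t: 22.1
position: [518.6, 61.5, 169.9]
ee_rot: [[-0.034, 0.001, 0.999], [-0.999, 0.0, -0.034], [-0.0, -1.0, 0.001]]
ft_force: [-0.6, -1.1, -1.1]
finger_gap: 23.5
```

```bash
python3 -m jog '{"gripper":[1,1,1,1,1],"translation":[[0,0.01,-0.001],[0,0.01,0],[0,0.008,0],[0,0.005,0],[0,0.004,0]],"roll":[0,0,0,0,0]}'; python3 -m jog '{"gripper":[1,1,1,1,1],"translation":[[0,0.003,0],[0,0.002,0],[0,0.001,0],[0,0,0],[0,0,0]],"roll":[0,0,0,0,0]}'
```

```text
t: 22.6
position: [517.8, 61.4, 158.0]
ee_rot: [[-0.034, -0.0, 0.999], [-0.999, 0.0, -0.034], [-0.0, -1.0, -0.0]]
ft_force: [-0.1, -0.5, -1.5]
finger_gap: 23.5
t: 23.1
position: [517.8, 61.3, 157.3]
ee_rot: [[-0.034, 0.0, 0.999], [-0.999, -0.0, -0.034], [0.0, -1.0, 0.0]]
ft_force: [-5.0, -1.6, 7.1]
finger_gap: 23.4
```

```bash
python3 -m jog '{"gripper":[-1,-1,-1,-1,-1],"translation":[[0,0,0],[0,0,0],[0,0,0],[0,0,0],[0,0,0]],"roll":[0,0,0,0,0]}'; python3 -m jog '{"gripper":[-1,-1,-1,-1,-1],"translation":[[0,0,0],[0,0,0],[0,0,0],[0,-0.02,0],[0,-0.04,0]],"roll":[0,0,0,0,0]}';  python3 -m jog '{"gripper":[-1,-1,-1,-1,-1],"translation":[[0,-0.08,0],[0,-0.1,0],[0,-0.1,0],[0,-0.04,0],[0,0,0]],"roll":[0,0,0,0,0]}'; python3 -m jog '{"gripper":[-1,-1,-1,-1,-1],"translation":[[0,0,-0.05],[0,0,-0.1],[0,0,-0.1],[0,0,-0.05],[0,0,0]],"roll":[0,0,0,0,0]}'
python3 - <<'E'
from h import *
for n in('wrist','scene','top'):
    f,R,t=cam(n); im=f['pixels']; 
    P=pts(f,R,t);hsv=cv2.cvtColor(im,cv2.COLOR_BGR2HSV)
    k=(cv2.inRange(hsv,(45,100,30),(80,255,255))>0)&(P[...,2]>203)&(P[...,0]>470)
    print(n,k.sum(),np.median(P[k],0).round(1) if k.any() else '')
    if n=='scene': im=cv2.resize(im[130:270,225:435],None,fx=3.8,fy=3.8)
    if n=='top': im=cv2.resize(im[135:255,215:420],None,fx=3.9,fy=3.9)
    cv2.imwrite(f'pics/{n}15.png',im)
E
```

```text
t: 23.6
position: [517.9, 61.4, 156.3]
ee_rot: [[-0.034, 0.0, 0.999], [-0.999, 0.0, -0.034], [-0.0, -1.0, 0.0]]
ft_force: [-0.0, 0.4, 0.7]
finger_gap: 85.2
t: 24.1
position: [517.3, 61.2, 174.3]
ee_rot: [[-0.033, -0.002, 0.999], [-0.999, 0.0, -0.033], [-0.0, -1.0, -0.002]]
ft_force: [0.4, 1.1, 0.2]
finger_gap: 85.4
t: 24.6
position: [518.8, 61.7, 272.7]
ee_rot: [[-0.034, 0.004, 0.999], [-0.999, 0.0, -0.034], [-0.0, -1.0, 0.004]]
ft_force: [-0.8, -0.3, -0.1]
finger_gap: 85.4
t: 25.1
position: [426.0, 64.2, 269.5]
ee_rot: [[-0.034, -0.001, 0.999], [-0.999, -0.002, -0.034], [0.002, -1.0, -0.001]]
ft_force: [-0.2, 0.2, 0.7]
finger_gap: 85.5
wrist 1032 [515.   61.9 212.5]
scene 133 [522.7  59.  209.2]
top 111 [517.5  61.2 210.8]
```

View pics/wrist15.png

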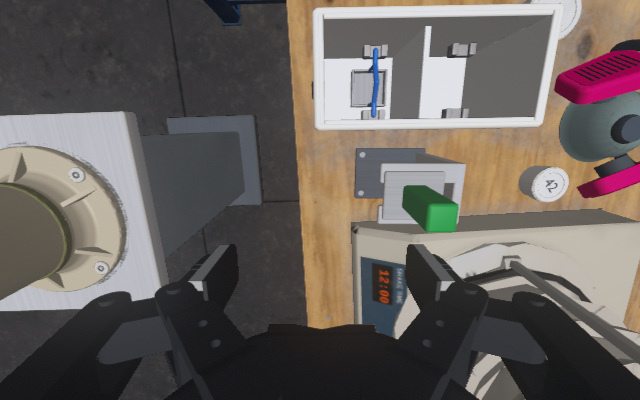

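View pics/scene15.png

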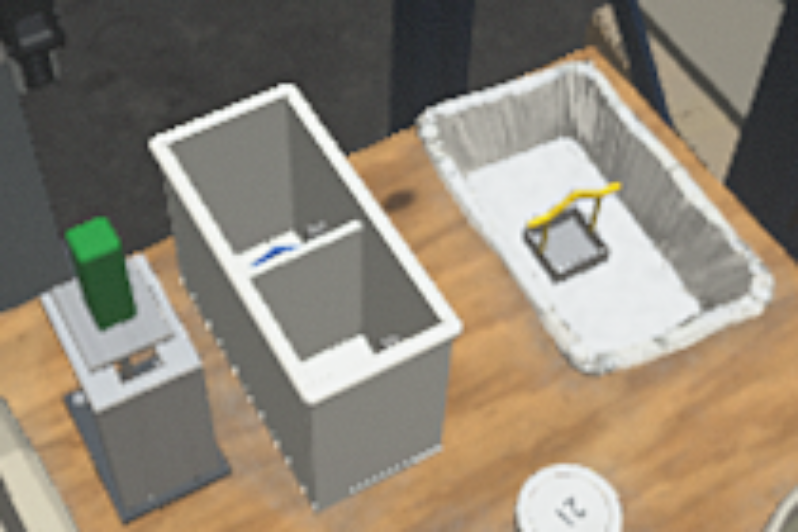

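View pics/top15.png

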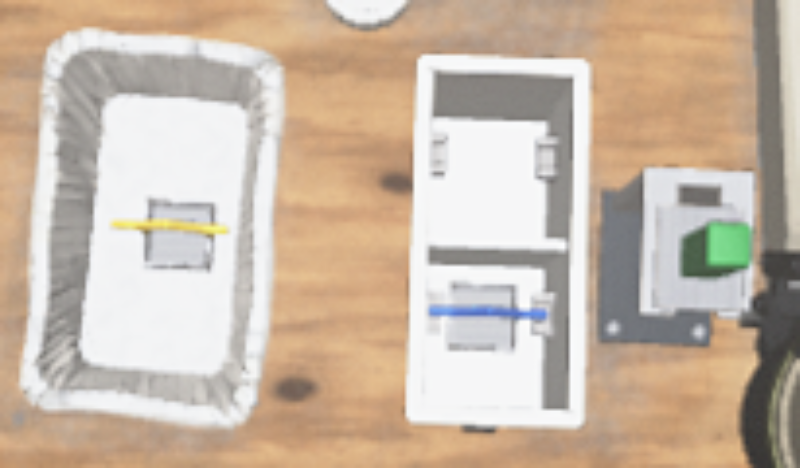

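The yellow basket stands upright on the tray floor at about (170,230) in the top crop. The blue one hangs unchanged, and the rod is home with its grip at (517.5, 61.2), against (517.9, 61.1) before. Handing in.

```bash
python3 -m jog '{"gripper":[-1,-1],"translation":[[0,0,0],[0,0,0]],"roll":[0,0]}'; python3 -c "
from workcell import bot
print(bot.close_job())"
```

```text
t: 25.45
position: [428.3, 64.4, 270.0]
ee_rot: [[-0.034, -0.001, 0.999], [-0.999, 0.001, -0.034], [-0.001, -1.0, -0.001]]
ft_force: [0.0, 0.1, 0.0]
finger_gap: 85.4
the job is handed in; nothing more can be done
None
```

The job is done and handed in at 25.5 s. I took the rod by its green grip and lifted the yellow basket out of its well with the hook. I stood it on the tray floor, unhooked it, and hung the rod back in its stand.

- **Basket and rod:** the last pictures show the yellow basket upright on the tray floor with all its edges on the floor. The blue basket is still on its brackets. In the top view the rod's grip is within about 1 mm of where it started.
- **Robot and forces:** the gripper is open and well clear of everything, and never touched the yellow basket. The largest wrist-force component I read was about 7 N, when the rod's flange settled on the fork.
- **Disagreements:** the scene camera places the grip a few mm off the other two views, and did so before the job as well, because part of the grip's side is in its mask. The wrist view shows the grip about 2 mm short in x, which I put down to a tilted view taken while the arm was still settling. No check failed.

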